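Take the nut off the cheese shaver for washing

TASK

The cheese shaver has to be washed: unscrew the knurled brass nut from its threaded stud until it comes free, lift it off, and set it down flat on the floor of the white wash tray, beside the washer that already lies there. Keep it the same way up, set it down rather than dropping it, let go, and leave everything else where it stands.

Things in the scene. Friction and masses are not known exactly. Their poses are not given: they have to be found in the camera images.
- shaver: cheese shaver, fixed: round wooden board (190 mm across, 20 mm thick) under a cheese 110 mm across, a steel scraper plate (radius 46 mm, top 74 mm up), a hub (38 mm across, top 88 mm up) and an upright threaded stud. A blade arm along its +x carries a black knob (20 mm across, 72 mm from the axis, top 95 mm up). Origin on the stud's axis at counter height, z up; any yaw
- stud_top (a point): centre of the top end of the upright steel stud, 126 mm above the counter. Core 20 mm across; coarse right-hand thread, 30 mm across, rising 20 mm a turn (3.2 mm a radian)
- nut: knurled brass collar, 52 mm across, 26 mm high, 33 mm bore, 110 to 225 g, under 0.3 N m to turn. Origin: centre of its underside, z up. Starts down on the hub (underside 88 mm up, 14 mm above the plate), not tight. Counter-clockwise from above it climbs the thread (play 2 mm up and down, 1 mm sideways) and is off after about 4.3 to 5.5 rad, 15 mm up; let go, it stays. Then lift it over the stud top
- tray: white open wash tray, fixed to the counter, 210 mm (its x) by 150 mm (its y) outside, walls 4 mm thick and 22 mm high, inner floor 4 mm above its origin, which is the centre of its underside, z up; any yaw. The washer lies 55 to 70 mm from its centre towards its +x end, so the -x half is clear
- washer: steel washer, 40 mm outside, 22 mm bore, 6 mm thick, lying flat in the tray towards one of its short ends; origin at the centre of its underside. Leave it where it is
- mustard: upright jar of yellow mustard, 64 mm across, 100 mm high; origin at the centre of its base. Leave alone
- wedge: yellow cheese wedge, about 120 mm long, 90 mm wide, 60 mm high; origin in its underside, 72 mm from its tip, tip along its -x. Leave alone
- goat_wedge: pale cheese wedge, about 90 mm long, 86 mm wide, 45 mm high; origin in its underside, 54 mm from its tip, tip along its -x. Leave alone
- gouda: small round orange cheese, 90 mm across, 45 mm high; origin at the centre of its underside. Leave alone
- slicer: cheese slicer, 210 mm long, dark wooden handle and flat steel blade, lying flat on the counter, long axis its x. Leave alone
- cup: white ceramic cup, 70 mm across, 75 mm high; origin at the centre of its base. Leave alone
Things that resemble listed ones, but are neither listed nor needed, are in the scene too. Of the things like the nut, leave any that is green or turquoise; of the rest the smaller one is meant.

How it is judged (in metres and radians):
On the way:
1. the nut has been unscrewed and lifted clear above the stud top (z of nut in the frame of shaver above 0.127 m), for 0.1 s.
At the end, for the whole second after the job is handed in: the nut lies flat (same way up as on the stud, within 7 degrees) on the tray's inner floor, wholly inside the walls (its axis at least 20 mm from each wall face), at rest and released (x of nut in the frame of tray between -0.085 and 0.085 m and y of nut in the frame of tray between -0.055 and 0.055 m and z of nut in the frame of tray between 0.001 and 0.0075 m and angle between nut's own z axis and vertical below 0.12 rad and linear speed of nut below 0.02 m/s and contact force between the fingers and nut below 0.05 N); the robot touches nothing.
It fails at once if the nut is dropped or thrown (falls faster than 0.7 m/s, about 25 mm, out of the gripper) (linear speed of nut above 0.7 m/s and contact force between the fingers and nut below 0.05 N).
It fails at once if a bystander is disturbed: moved by more than 30 mm (distance of any of washer, mustard, wedge, goat_wedge, gouda, slicer, cup from where it was at the start of the episode above 0.03 m).
It also fails if it takes over 64 s, if anything falls off the work surface, if the arm or the gripper's body presses on something with over 40 N, if the wrist force passes 120 N, or if a joint passes its speed limit or range.

ROBOT

A 7-joint arm with a two-finger parallel gripper is mounted at the origin on the work surface. World frame = base frame: x ahead of the robot, y to its left, z up, the work surface at z = 0. Lengths are in mm, angles in rad, forces in N, time in s.
With the tool pointing down it reaches from about 425 to 825 mm from the base axis. Payload 3.6 kg.
Tool frame: the origin (TCP) lies between the finger pads; the fingertips stand env.finger_overhang ahead of it and the grasp point (between the pads) lies 11 mm behind it (env.finger_overhang is the distance from the TCP to the fingertips, in mm); z points along the fingers, y is the line along which they close (so a half turn about z gives the same grasp; the last joint's range is limited). The gripper opens to 85 mm and grips with 20 to 120 N. Pads are 22 mm wide; open, the fingers measure 114 mm over their backs; the gripper's body (76 mm by 85 mm) begins 54 mm behind the grasp point. The pads swing forward as they close: fully open they stand 13 mm farther back than shut.
Start: joints at [-1.153, 0.615, -0.013, 1.423, 0.008, 1.103, -0.04], TCP at [279.057, 587.017, 213.197] pointing down, gripper open.
Joint ranges: [-3.12, 3.12], [-0.3, 2.06], [-1.34, 1.32], [0.26, 2.42], [-1.36, 4.5], [0.01, 1.98], [-2.84, 2.84]. Speed limits (rad/s): [2.79, 2.79, 3.14, 3.14, 3.14, 3.14, 3.14].

INTERFACE

Orientations are given as a 3x3 rotation matrix whose columns are the frame's x, y, z axes.
In Python, from workcell import monitor, optics, env gives the robot as it stands. The module is installed in compiled form; this text tells all that it offers.
- The arm moves only by the tool arm_command, never from a script. Its argument "deltas" is a list of rows, each a list of 3 entries, a list of its own where there are three numbers: the finger opening in m, from 0 to 0.0854, then the shift along the world's x, y, z in m, then the turn about the world's z in degrees. In form: [[grip, [tx, ty, tz], spin], ...]. A call has 1 to 5 rows; each row is the pose to reach, as a shift and turn from the pose commanded when the call began; what a row does not reach only later rows make up. A row lasts 1/12 s, in which the tool goes at most 41.7 mm and 7.16 degrees, less where a joint would pass 70% of its speed; a pose out of reach is approached as far as the arm can. A call with a gripper value outside its range is refused whole. The fingers move at their own pace and stop on an object; the grip force is fixed at half the most. Time passes only in rows, so rows that repeat a pose let the fingers close. It gives the time, the measured TCP pose, the force, the opening and the grip force at its end, in the units of the state.
- monitor.observe(): the state, without advancing time (a new reading comes with each control period).
- optics.read_camera(name): name is "scene" or "top" or "wrist"; returns (picture, depth): 384x512x3 uint8, red, green, blue; 384x512 float32, mm along the optical axis (not along the pixel's ray), 0 where there is no reading.
- optics.camera_info(name): a dict with "fx", "fy", "cx", "cy" (pixels), "dist_coeffs" ([k1, k2, p1, p2, k3] as OpenCV has them; the pictures are not rectified), "world_from_camera" (4x4, takes a point from camera to world coordinates). Camera axes: x right, y up, looking along -z (the intrinsics and any distortion apply to the point x, -y, -z); pixel columns grow to the right and rows downward; lengths in mm; the calibration is good to about 2 mm. A picture is of the moment at which its call begins: read the wrist's pose just before it. camera_info takes no time and is no camera call; for the wrist camera it gives the pose at the moment of the call.
- env.hand_in(): hands the job in; it is judged then, once.
The state is a dict: "t": time; "joint_positions": joint angles; "qd": joint speeds; "tau": joint torques, N m; "tool_pos": TCP position; "ee_rot": TCP orientation; "contact_force": force on the tool from outside, world axes, zero at the start; "wrist_torque": the same for the moment, N m; "width": opening from 0.0 (shut) to 1.0 (fully open); "gripper_force": force on a finger pad.
Only numpy, scipy, OpenCV 4.12 (cv2) and the standard library are available. Lean on these libraries where they do the work, as an engineer would, in place of code of your own. Each camera call takes 0.05 s, during which the arm holds its last target. There are 200 camera calls.

## Working session

There is one attempt and no reset: what is moved stays moved. The work goes in short steps, Python scripts to look and compute and a tool call to move; the robot and the scene stay as the last step left them, time stands still between calls to the robot, and variables do not carry over. Pictures are saved under pics/ and viewed, at most 10 in all, crops included, and the job is handed in when it is done.

Besides the shell and the picture viewer there is one more tool, called after "Emit:" by a JSON object that holds its "fn" and its "kwargs", one argument or row to a line. arm_command: Moves the arm, as the interface text tells. Its arguments: {"type":"object","properties":{"deltas":{"type":"array"}},"required":["deltas"]}

```bash
mkdir -p pics; cat > h.py <<'E'
import numpy as np, cv2
from workcell import monitor, optics, env
def look(n,save=None):
    info=optics.camera_info(n); p,d=optics.read_camera(n)
    if save: cv2.imwrite('pics/'+save,p[:,:,::-1])
    return p,d,info
def rays(info,uv):
    K=np.array([[info['fx'],0,info['cx']],[0,info['fy'],info['cy']],[0,0,1.]])
    x=cv2.undistortPoints(np.array(uv,float).reshape(-1,1,2),K,np.array(info['dist_coeffs'],float))[:,0]
    return np.c_[x[:,0],-x[:,1],-np.ones(len(x))]
def depthpts(info,uv,d):
    r=rays(info,uv); uv=np.array(uv,int); c=r*d[uv[:,1],uv[:,0]][:,None]
    T=np.array(info['world_from_camera']); return c@T[:3,:3].T+T[:3,3]
def plane(info,uv,z):
    T=np.array(info['world_from_camera']); r=rays(info,uv)@T[:3,:3].T; o=T[:3,3]
    return o+r*((z-o[2])/r[:,2])[:,None]
E
python3 - <<'E'
from h import *
s=monitor.observe(); print(s['t'],s['tool_pos'],s['ee_rot'],s['contact_force'],env.finger_overhang)
ims=[]
for n in('scene','top','wrist'):
    p,d,i=look(n,n+'0.png'); np.savez(n+'0.npz',p=p,d=d,i=i); print(n,np.round(i['world_from_camera'],2).tolist(),i['fx'])
E
```

```text
0.0 [278.70847931 586.29649784 212.03141849] [[-9.03185664e-01  4.29248757e-01 -1.07760747e-03]
 [ 4.29250107e-01  9.03182572e-01 -2.36367364e-03]
 [-4.13276809e-05 -2.59739927e-03 -9.99996626e-01]] [ 0.20794078 -0.51362969 -0.32495976] 8.0
scene [[-0.69, -0.53, 0.48, 1173.56], [0.72, -0.52, 0.46, 630.39], [0.01, 0.67, 0.74, 1083.09], [0.0, 0.0, 0.0, 1.0]] 419.91832493635155
top [[-0.01, 1.0, -0.07, 440.7], [-1.0, -0.01, -0.0, -1.97], [-0.0, 0.07, 1.0, 1605.64], [0.0, 0.0, 0.0, 1.0]] 377.90937784924694
wrist [[0.43, -0.86, -0.29, 204.32], [0.9, 0.41, 0.14, 622.61], [-0.0, -0.32, 0.95, 373.52], [0.0, 0.0, 0.0, 1.0]] 331.80168638634075
```

View pics/top0.png

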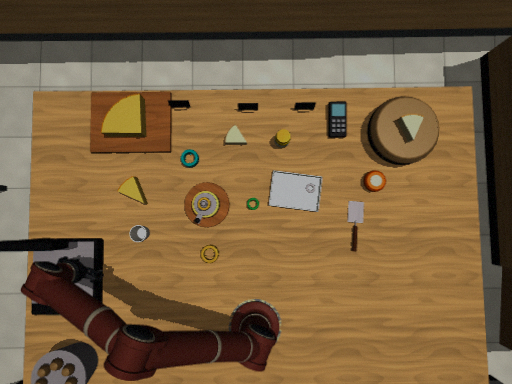

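View pics/scene0.png

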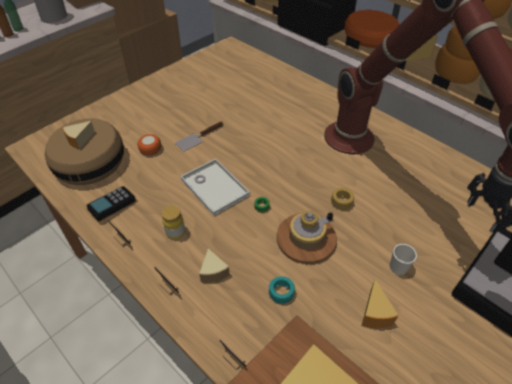

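Top view: the shaver with the brass nut is at (206,204). The other ring-like things are a loose, larger brass ring at (209,254), a turquoise ring at (190,158) and a small green ring at (252,204). I choose the nut on the stud. The tray is at (295,191), with the washer at (310,188), its right end. Next I measure and check one close crop.

```bash
python3 - <<'E'
from h import *
out=[]
for n,(u,v) in(('top',(206,204)),('scene',(308,230))):
    f=np.load(n+'0.npz',allow_pickle=True); p,d,i=f['p'],f['d'],f['i'].item()
    h=cv2.cvtColor(p,cv2.COLOR_RGB2HSV)
    w=45; U,V=np.meshgrid(np.arange(u-w,u+w),np.arange(v-w,v+w)); uv=np.c_[U.ravel(),V.ravel()]
    P=depthpts(i,uv,d)
    for lo,hi in((10,25),(66,80),(105,118),(119,132)):
        s=(P[:,2]>lo)&(P[:,2]<hi); Q=P[s]
        c,r=cv2.minEnclosingCircle(Q[:,:2].astype(np.float32)) if s.any() else (0,0)
        print(n,lo,s.sum(),np.median(Q,0).round(1) if s.any() else '',np.round(c,1),round(r,1))
    a=p[v-w:v+w,u-w:u+w]; out.append(cv2.resize(a,(400,400),interpolation=cv2.INTER_CUBIC))
    # tray white
    if n=='top':
        m=((h[...,1]<40)&(h[...,2]>150)).astype(np.uint8); cs,_=cv2.findContours(m,0,2)
        for c in cs:
            if cv2.contourArea(c)>500:
                b=cv2.boxPoints(cv2.minAreaRect(c)); W=plane(i,b,22); print('tray',b.round(1).tolist(),W.round(1).tolist(),W.mean(0).round(1))
        print('washer',plane(i,[[310,188]],8))
        # dark knob
        m=(h[...,2]<70)[v-w:v+w,u-w:u+w].ravel(); s=m&(P[:,2]>80)&(P[:,2]<110); print('knob',P[s].mean(0).round(1),s.sum())
        for nm,(a,b) in dict(ring=(209,254),turq=(190,158),green=(252,204)).items(): print(nm,plane(i,[[a,b]],20).round(0))
cv2.imwrite('pics/crop.png',np.hstack(out)[:,:,::-1])
E
```

```text
top 10 920 [505.7 187.4  19.5] [515.3 223.7] 249.3
top 66 414 [498.2 197.9  73.2] [490.5 203.9] 68.1
top 105 94 [504.7 196.5 112.1] [503.7 199.1] 26.0
top 119 33 [504.4 198.5 123.3] [502.1 201.7] 22.4
tray [[488.0, 352.0], [511.0, 352.0], [511.0, 383.0], [488.0, 383.0]] [[-104.9, -939.6, 22.0], [-105.1, -1031.3, 22.0], [-225.1, -1022.9, 22.0], [-225.0, -931.8, 22.0]] [-165.  -981.4   22. ]
tray [[-0.0, 349.0], [22.0, 349.0], [22.0, 383.0], [0.0, 383.0]] [[-72.3, 1031.7, 22.0], [-73.8, 943.7, 22.0], [-205.9, 938.0, 22.0], [-204.3, 1025.4, 22.0]] [-139.1  984.7   22. ]
tray [[-0.0, 252.0], [27.0, 252.0], [27.0, 292.0], [0.0, 292.0]] [[316.0, 1049.0, 22.0], [314.5, 938.7, 22.0], [152.2, 932.6, 22.0], [153.8, 1042.0, 22.0]] [234.1 990.6  22. ]
tray [[-1.2999999523162842, 237.3000030517578], [0.4000000059604645, 188.1999969482422], [29.100000381469727, 189.1999969482422], [27.5, 238.1999969482422]] [[376.4, 1056.8, 22.0], [580.2, 1058.2, 22.0], [574.9, 939.0, 22.0], [370.9, 938.7, 22.0]] [475.6 998.2  22. ]
tray [[268.5, 204.60000610351562], [272.70001220703125, 171.60000610351562], [319.
[... 1669 characters left out ...]
8.2, -605.5, 22.0], [997.8, -602.3, 22.0], [997.7, 40.0, 22.0]] [1068.  -281.8   22. ]
tray [[394.29998779296875, 54.29999923706055], [443.0, 53.0], [443.79998779296875, 85.19999694824219], [395.1000061035156, 86.5]] [[1139.8, -611.4, 22.0], [1142.3, -819.5, 22.0], [1001.2, -817.1, 22.0], [998.5, -610.2, 22.0]] [1070.4 -714.6   22. ]
washer [[ 568.22352749 -239.50528556    8.        ]]
knob [438.3 228.9  91.5] 20
ring [[297. 188.  20.]]
turq [[700. 267.  20.]]
green [[503.   7.  20.]]
scene 10 1363 [535.3 218.9  20.3] [440.5 158.4] 171.2
scene 66 613 [520.7 214.5  73. ] [495.3 206.8] 69.3
scene 105 166 [511.5 200.2 112.9] [506.5 197.5] 26.7
scene 119 37 [508.1 199.1 124.5] [503.1 200.1] 14.6
```

View pics/crop.png

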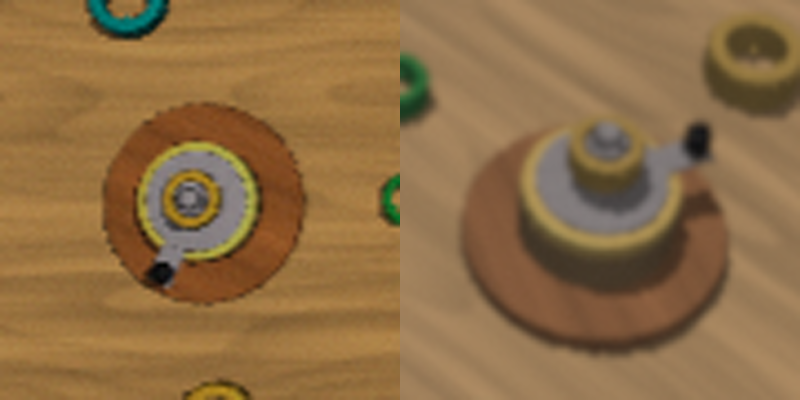

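The crop confirms a brass collar on the stud above the steel plate, with the knob at its lower left. The larger brass ring lies loose on the counter. The nut axis is at about (505,198). I move to hover above it.

Emit:
{"fn": "arm_command", "kwargs": {
  "deltas": [
    [0.085, [0.015, -0.026, 0.01], 0],
    [0.085, [0.035, -0.06, 0.02], 0],
    [0.085, [0.055, -0.095, 0.02], 0],
    [0.085, [0.075, -0.13, 0.02], 0],
    [0.085, [0.095, -0.165, 0.02], 0]
  ]
}}

```text
t: 0.57
tool_pos: [374.6, 420.2, 233.1]
ee_rot: [[-0.903, 0.429, 0.0], [0.429, 0.903, -0.0], [-0.0, -0.0, -1.0]]
contact_force: [1.4, 0.2, 0.9]
width: 0.993
gripper_force: 0.0
```

Emit:
{"fn": "arm_command", "kwargs": {
  "deltas": [
    [0.085, [0.02, -0.034, 0], 0],
    [0.085, [0.04, -0.068, 0], 0],
    [0.085, [0.06, -0.102, 0], 0],
    [0.085, [0.08, -0.136, 0], 0],
    [0.085, [0.1, -0.165, 0], 0]
  ]
}}

```text
t: 0.98
tool_pos: [474.7, 254.0, 233.1]
ee_rot: [[-0.902, 0.431, -0.0], [0.431, 0.902, -0.001], [-0.0, -0.001, -1.0]]
contact_force: [0.1, -0.5, -0.3]
width: 0.992
gripper_force: 0.0
```

Emit:
{"fn": "arm_command", "kwargs": {
  "deltas": [
    [0.085, [0.01, -0.02, 0], 0],
    [0.085, [0.02, -0.04, 0], 0],
    [0.085, [0.031, -0.058, 0], 0],
    [0.085, [0.031, -0.058, 0], 0],
    [0.085, [0.031, -0.058, 0], 0]
  ]
}}

```text
t: 1.4
tool_pos: [505.4, 197.8, 232.9]
ee_rot: [[-0.902, 0.432, -0.001], [0.432, 0.902, -0.0], [0.0, -0.001, -1.0]]
contact_force: [-0.1, 0.6, -0.3]
width: 0.997
gripper_force: 0.0
```

```bash
cat > w.py <<'E'
from h import *
import sys
s=monitor.observe(); print(s['t'],s['tool_pos'].round(1) if hasattr(s['tool_pos'],'round') else s['tool_pos'],np.round(s['joint_positions'],3),np.round(s['ee_rot'],3).tolist(),np.round(s['contact_force'],1),s['width'])
p,d,i=look('wrist',sys.argv[1])
U,V=np.meshgrid(np.arange(512),np.arange(384)); uv=np.c_[U.ravel(),V.ravel()]
P=depthpts(i,uv,d); s0=(d.ravel()>0)&(abs(P[:,0]-505)<40)&(abs(P[:,1]-198)<40)
for lo,hi in((108,118),(120,132)):
    Q=P[s0&(P[:,2]>lo)&(P[:,2]<hi)]
    if len(Q)>5:
        c,r=cv2.minEnclosingCircle(Q[:,:2].astype(np.float32)); print(lo,len(Q),np.median(Q[:,2]).round(1),np.round(c,1),round(r,1))
E
python3 w.py w1.png
```

```text
1.4 [505.4 197.8 232.9] [-0.441  0.427  0.04   1.709 -0.019  1.006  0.73 ] [[-0.902, 0.432, -0.001], [0.432, 0.902, -0.0], [0.0, -0.001, -1.0]] [-0.1  0.6 -0.3] 0.9968510875016439
108 2029 114.2 [503.8 197.6] 26.3
120 406 125.8 [503.7 197.7] 10.0
```

View pics/w1.png

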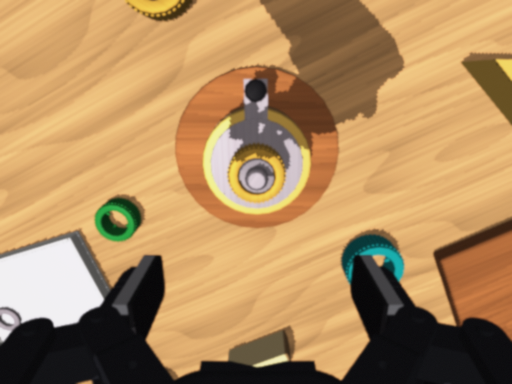

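Wrist view: the nut with the stud inside is at (257,175), centre (503.8,197.6), and the knob is at (256,90). Positive spin increases j7, so I wind clockwise first.

Emit:
{"fn": "arm_command", "kwargs": {
  "deltas": [
    [0.085, [-0.0016, 0, 0], -7],
    [0.085, [-0.0016, 0, 0], -14],
    [0.085, [-0.0016, 0, 0], -21],
    [0.085, [-0.0016, 0, 0], -28],
    [0.085, [-0.0016, 0, 0], -35]
  ]
}}

```text
t: 1.87
tool_pos: [502.3, 201.4, 233.0]
ee_rot: [[-0.492, 0.871, -0.001], [0.871, 0.492, 0.001], [0.001, -0.0, -1.0]]
contact_force: [0.3, 0.1, -0.7]
width: 0.998
gripper_force: 0.0
```

Emit:
{"fn": "arm_command", "kwargs": {
  "deltas": [
    [0.085, [0, 0, 0], -7],
    [0.085, [0, 0, 0], -14],
    [0.085, [0, 0, 0], -21],
    [0.085, [0, 0, 0], -28],
    [0.085, [0, 0, 0], -35]
  ]
}}

```text
t: 2.28
tool_pos: [502.2, 201.4, 233.0]
ee_rot: [[0.097, 0.995, -0.001], [0.995, -0.097, 0.001], [0.001, -0.001, -1.0]]
contact_force: [0.8, 0.2, 0.8]
width: 0.993
gripper_force: 0.0
```

Emit:
{"fn": "arm_command", "kwargs": {
  "deltas": [
    [0.085, [0, 0, 0], -7],
    [0.085, [0, 0, 0], -14],
    [0.085, [0, 0, 0], -21],
    [0.085, [0, 0, 0], -28],
    [0.085, [0, 0, 0], -35]
  ]
}}

```text
t: 2.7
tool_pos: [502.2, 201.5, 232.9]
ee_rot: [[0.65, 0.76, -0.001], [0.76, -0.65, 0.001], [0.0, -0.002, -1.0]]
contact_force: [-1.1, 0.2, -0.3]
width: 1.0
gripper_force: 0.0
```

Emit:
{"fn": "arm_command", "kwargs": {
  "deltas": [
    [0.085, [0, 0, 0], -7],
    [0.085, [0, 0, 0], -14],
    [0.085, [0, 0, 0], -21],
    [0.085, [0, 0, 0], -28],
    [0.085, [0, 0, 0], -35]
  ]
}}

```text
t: 3.12
tool_pos: [502.2, 201.5, 232.8]
ee_rot: [[0.968, 0.25, -0.001], [0.25, -0.968, 0.001], [-0.001, -0.002, -1.0]]
contact_force: [-0.6, -0.3, 0.3]
width: 0.994
gripper_force: 0.0
```

Emit:
{"fn": "arm_command", "kwargs": {
  "deltas": [
    [0.085, [0, 0, 0], -7],
    [0.085, [0, 0, 0], -14],
    [0.085, [0, 0, 0], -21],
    [0.085, [0, 0, 0], -28],
    [0.085, [0, 0, 0], -35]
  ]
}}

```text
t: 3.53
tool_pos: [502.2, 201.6, 232.8]
ee_rot: [[0.936, -0.351, -0.001], [-0.351, -0.936, 0.001], [-0.002, -0.001, -1.0]]
contact_force: [-0.5, -0.0, -1.1]
width: 0.996
gripper_force: 0.0
```

Emit:
{"fn": "arm_command", "kwargs": {
  "deltas": [
    [0.085, [0, 0, 0], -6],
    [0.085, [0, 0, 0], -10],
    [0.085, [0, 0, 0], -10]
  ]
}}

```text
t: 3.78
tool_pos: [502.2, 201.5, 232.5]
ee_rot: [[0.864, -0.504, -0.002], [-0.504, -0.864, 0.001], [-0.002, 0.0, -1.0]]
contact_force: [-0.5, 1.1, -0.7]
width: 0.998
gripper_force: 0.0
```

```bash
python3 -W ignore w.py w2.png
```

```text
3.7833 [502.2 201.5 232.5] [-0.985  0.558  0.907  1.729 -0.488  1.099 -2.021] [[0.864, -0.504, -0.002], [-0.504, -0.864, 0.001], [-0.002, 0.0, -1.0]] [-0.5  1.1 -0.7] 0.9982489586235649
108 2053 114.2 [504.2 197.3] 26.4
120 417 125.8 [504.4 197.3] 13.3
```

Emit:
{"fn": "arm_command", "kwargs": {
  "deltas": [
    [0.085, [0.0019, -0.004, -0.03], 0],
    [0.085, [0.0019, -0.004, -0.06], 0],
    [0.085, [0.0019, -0.004, -0.08], 0],
    [0.085, [0.0019, -0.004, -0.09], 0],
    [0.085, [0.0019, -0.004, -0.095], 0]
  ]
}}

```text
t: 4.25
tool_pos: [504.2, 195.8, 136.7]
ee_rot: [[0.864, -0.504, -0.003], [-0.504, -0.864, -0.0], [-0.002, 0.002, -1.0]]
contact_force: [0.0, 0.1, -0.3]
width: 0.996
gripper_force: 0.0
```

Emit:
{"fn": "arm_command", "kwargs": {
  "deltas": [
    [0.085, [0, 0, -0.015], 0],
    [0.085, [0, 0, -0.03], 0],
    [0.085, [0, 0, -0.042], 0],
    [0.085, [0, 0, -0.05], 0],
    [0.085, [0, 0, -0.05], 0]
  ]
}}

```text
t: 4.67
tool_pos: [504.7, 195.2, 87.2]
ee_rot: [[0.863, -0.506, -0.002], [-0.506, -0.863, -0.0], [-0.002, 0.001, -1.0]]
contact_force: [0.0, 0.5, 0.0]
width: 0.994
gripper_force: 0.0
```

```bash
python3 -W ignore w.py w3.png
```

```text
4.6667 [504.7 195.2  87.2] [-0.867  0.726  0.746  1.893 -0.681  0.799 -1.848] [[0.863, -0.506, -0.002], [-0.506, -0.863, -0.0], [-0.002, 0.001, -1.0]] [0.  0.5 0. ] 0.9944668265892707
108 6632 114.3 [503.7 197.3] 26.9
120 2279 126.1 [506.3 200.9] 49.1
```

View pics/w3.png

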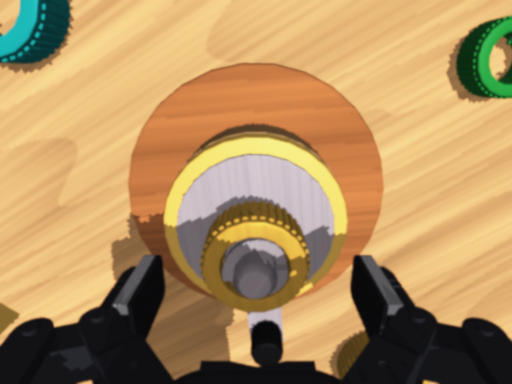

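The fingers straddle the nut at (256,265), centred. I nudge 2 mm in y, then close.

Emit:
{"fn": "arm_command", "kwargs": {
  "deltas": [
    [0.085, [-0.0008, 0.0023, 0.001], 0],
    [0.085, [-0.0008, 0.0023, 0.001], 0],
    [0.065, [-0.0008, 0.0023, 0.001], 0],
    [0.056, [-0.0008, 0.0023, 0.001], 0],
    [0.056, [-0.0008, 0.0023, 0.001], 0]
  ]
}}

```text
t: 5.13
tool_pos: [504.8, 197.4, 89.6]
ee_rot: [[0.862, -0.506, 0.001], [-0.506, -0.862, 0.0], [0.0, -0.001, -1.0]]
contact_force: [0.2, -0.0, 0.2]
width: 0.659
gripper_force: 0.0
```

Emit:
{"fn": "arm_command", "kwargs": {
  "deltas": [
    [0.045, [0, 0, 0], 0],
    [0.045, [0, 0, 0], 0],
    [0.045, [0, 0, 0], 0],
    [0.045, [0, 0, 0], 0],
    [0.045, [0, 0, 0], 0]
  ]
}}

```text
t: 5.55
tool_pos: [504.7, 197.3, 90.2]
ee_rot: [[0.862, -0.506, 0.0], [-0.506, -0.862, 0.001], [-0.0, -0.001, -1.0]]
contact_force: [-1.2, -0.2, 6.5]
width: 0.565
gripper_force: 60.7
```

Emit:
{"fn": "arm_command", "kwargs": {
  "deltas": [
    [0.045, [0, 0, 0.0002], 3],
    [0.045, [0, 0, 0.0004], 7],
    [0.045, [0, 0, 0.0006], 10],
    [0.045, [0, 0, 0.0008], 14],
    [0.045, [0, 0, 0.001], 17]
  ]
}}

```text
t: 5.97
tool_pos: [504.7, 197.3, 90.4]
ee_rot: [[0.973, -0.229, 0.0], [-0.229, -0.973, 0.0], [0.0, -0.0, -1.0]]
contact_force: [0.6, 0.1, -0.1]
width: 0.567
gripper_force: 61.8
```

Emit:
{"fn": "arm_command", "kwargs": {
  "deltas": [
    [0.045, [0, 0, 0.0004], 7],
    [0.045, [0, 0, 0.0008], 14],
    [0.045, [0, 0, 0.0012], 21],
    [0.045, [0, 0, 0.0016], 28],
    [0.045, [0, 0, 0.002], 35]
  ]
}}

```text
t: 6.38
tool_pos: [504.5, 197.2, 92.2]
ee_rot: [[0.928, 0.373, -0.0], [0.373, -0.928, 0.0], [0.0, -0.0, -1.0]]
contact_force: [-0.7, 0.2, -0.2]
width: 0.569
gripper_force: 61.9
```

Emit:
{"fn": "arm_command", "kwargs": {
  "deltas": [
    [0.045, [0, 0, 0.0004], 7],
    [0.045, [0, 0, 0.0008], 14],
    [0.045, [0, 0, 0.0012], 21],
    [0.045, [0, 0, 0.0016], 28],
    [0.045, [0, 0, 0.002], 35]
  ]
}}

```text
t: 6.8
tool_pos: [504.4, 197.3, 94.2]
ee_rot: [[0.546, 0.838, -0.0], [0.838, -0.546, 0.0], [-0.0, -0.0, -1.0]]
contact_force: [0.3, 0.5, -0.8]
width: 0.567
gripper_force: 61.9
```

```bash
python3 -W ignore w.py w4.png
```

```text
6.8 [504.4 197.3  94.2] [-0.621  0.619  0.321  1.88  -0.292  0.689 -0.706] [[0.546, 0.838, -0.0], [0.838, -0.546, 0.0], [-0.0, -0.0, -1.0]] [ 0.3  0.5 -0.8] 0.5669126667836032
108 3833 115.7 [504.3 197.1] 26.8
120 2412 126.2 [507.8 203.2] 37.8
```

Emit:
{"fn": "arm_command", "kwargs": {
  "deltas": [
    [0.045, [0, 0, 0.0004], 7],
    [0.045, [0, 0, 0.0008], 14],
    [0.045, [0, 0, 0.0012], 21],
    [0.045, [0, 0, 0.0016], 28],
    [0.045, [0, 0, 0.002], 35]
  ]
}}

```text
t: 7.27
tool_pos: [504.2, 197.3, 96.1]
ee_rot: [[-0.031, 1.0, -0.001], [1.0, 0.031, 0.0], [0.0, -0.001, -1.0]]
contact_force: [-0.5, 0.2, -0.8]
width: 0.569
gripper_force: 62.1
```

Emit:
{"fn": "arm_command", "kwargs": {
  "deltas": [
    [0.045, [0, 0, 0.0004], 7],
    [0.045, [0, 0, 0.0008], 14],
    [0.045, [0, 0, 0.0012], 21],
    [0.045, [0, 0, 0.0016], 28],
    [0.045, [0, 0, 0.002], 35]
  ]
}}

```text
t: 7.68
tool_pos: [504.0, 197.1, 98.0]
ee_rot: [[-0.598, 0.801, -0.001], [0.801, 0.598, -0.0], [0.0, -0.001, -1.0]]
contact_force: [-1.1, 0.4, -0.3]
width: 0.563
gripper_force: 62.1
```

Emit:
{"fn": "arm_command", "kwargs": {
  "deltas": [
    [0.045, [0, 0, 0.0004], 7],
    [0.045, [0, 0, 0.0008], 14],
    [0.045, [0, 0, 0.0012], 21],
    [0.045, [0, 0, 0.0016], 28],
    [0.045, [0, 0, 0.002], 35]
  ]
}}

```text
t: 8.1
tool_pos: [504.0, 196.9, 99.9]
ee_rot: [[-0.95, 0.313, -0.002], [0.313, 0.95, -0.001], [0.001, -0.001, -1.0]]
contact_force: [-0.3, 0.1, -0.1]
width: 0.566
gripper_force: 62.1
```

Emit:
{"fn": "arm_command", "kwargs": {
  "deltas": [
    [0.045, [0, 0, 0.0004], 7],
    [0.045, [0, 0, 0.0008], 14],
    [0.045, [0, 0, 0.0012], 21],
    [0.045, [0, 0, 0.0016], 28],
    [0.045, [0, 0, 0.002], 35]
  ]
}}

```text
t: 8.52
tool_pos: [504.0, 196.6, 101.9]
ee_rot: [[-0.958, -0.288, -0.001], [-0.288, 0.958, -0.001], [0.002, -0.001, -1.0]]
contact_force: [-0.3, 0.1, -1.2]
width: 0.565
gripper_force: 62.1
```

```bash
python3 -W ignore w.py w5.png
```

```text
8.5167 [504.  196.6 101.9] [-0.161  0.615 -0.387  1.858  0.332  0.733  1.129] [[-0.958, -0.288, -0.001], [-0.288, 0.958, -0.001], [0.002, -0.001, -1.0]] [-0.3  0.1 -1.2] 0.5645210590849676
108 1834 114.0 [497.5 195.1] 24.8
120 6906 125.9 [497.5 194.9] 36.1
```

Emit:
{"fn": "arm_command", "kwargs": {
  "deltas": [
    [0.045, [0, 0.0005, 0.0004], 7],
    [0.045, [0, 0.0005, 0.0008], 14],
    [0.045, [0, 0.0005, 0.0012], 21],
    [0.045, [0, 0.0005, 0.0016], 28],
    [0.045, [0, 0.0005, 0.002], 35]
  ]
}}

```text
t: 8.98
tool_pos: [504.2, 196.8, 103.8]
ee_rot: [[-0.621, -0.784, -0.001], [-0.784, 0.621, -0.002], [0.002, -0.0, -1.0]]
contact_force: [-0.2, -0.8, -0.2]
width: 0.564
gripper_force: 62.2
```

Emit:
{"fn": "arm_command", "kwargs": {
  "deltas": [
    [0.045, [0, 0, 0.0004], 7],
    [0.045, [0, 0, 0.0008], 14],
    [0.045, [0, 0, 0.0012], 21],
    [0.045, [0, 0, 0.0016], 28],
    [0.045, [0, 0, 0.002], 35]
  ]
}}

```text
t: 9.4
tool_pos: [504.4, 196.8, 105.8]
ee_rot: [[-0.06, -0.998, -0.001], [-0.998, 0.06, -0.002], [0.002, 0.001, -1.0]]
contact_force: [-1.0, -0.2, -0.5]
width: 0.566
gripper_force: 62.2
```

```bash
python3 -W ignore w.py w6.png
```

```text
9.4 [504.4 196.8 105.8] [ 0.045  0.686 -0.732  1.848  0.603  0.845  2.091] [[-0.06, -0.998, -0.001], [-0.998, 0.06, -0.002], [0.002, 0.001, -1.0]] [-1.  -0.2 -0.5] 0.5657917550906298
108 1552 114.8 [503.9 190. ] 24.6
120 7211 129.3 [504.1 192.8] 31.1
```

Emit:
{"fn": "arm_command", "kwargs": {
  "deltas": [
    [0.045, [0, 0.0004, 0.0004], 7],
    [0.045, [0, 0.0004, 0.0008], 14],
    [0.045, [0, 0.0004, 0.0012], 21],
    [0.045, [0, 0.0004, 0.0013], 23],
    [0.045, [0, 0.0004, 0.0013], 23]
  ]
}}

```text
t: 9.87
tool_pos: [504.6, 197.2, 107.1]
ee_rot: [[0.33, -0.944, -0.001], [-0.944, -0.33, -0.001], [0.001, 0.001, -1.0]]
contact_force: [-1.1, -1.0, 0.8]
width: 0.567
gripper_force: 62.2
```

Emit:
{"fn": "arm_command", "kwargs": {
  "deltas": [
    [0.045, [0, 0, 0.001], 0],
    [0.045, [0, 0, 0.002], 0],
    [0.045, [0, 0, 0.003], 0],
    [0.045, [0, 0, 0.004], 0],
    [0.045, [0, 0, 0.004], 0]
  ]
}}

```text
t: 10.28
tool_pos: [504.5, 198.3, 111.6]
ee_rot: [[0.334, -0.942, 0.0], [-0.942, -0.334, -0.0], [0.0, -0.0, -1.0]]
contact_force: [-0.2, 0.5, -1.7]
width: 0.567
gripper_force: 62.0
```

```bash
python3 -W ignore w.py w7.png
```

```text
10.2833 [504.5 198.3 111.6] [ 0.105  0.715 -0.846  1.84   0.676  0.902  2.42 ] [[0.334, -0.942, 0.0], [-0.942, -0.334, -0.0], [0.0, -0.0, -1.0]] [-0.2  0.5 -1.7] 0.5666089541122944
108 878 115.5 [506.8 192.3] 24.5
120 3002 126.0 [504.3 199. ] 26.8
```

View pics/w7.png

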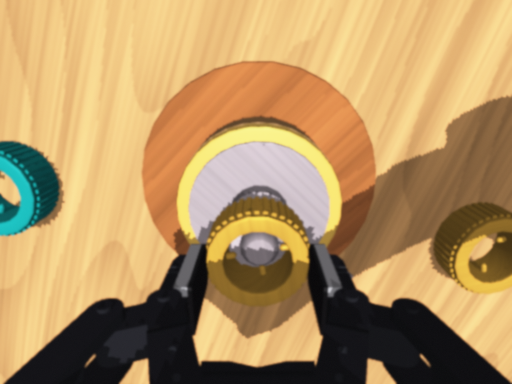

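The bore has cleared the threads: the free nut is held level at (258,250), and the 1.7 N force is its weight. I lift it straight up, then travel while unwinding the wrist.

Emit:
{"fn": "arm_command", "kwargs": {
  "deltas": [
    [0.045, [0, 0, 0.008], 0],
    [0.045, [0, 0, 0.02], 0],
    [0.045, [0, 0, 0.035], 0],
    [0.045, [0, 0, 0.05], 0],
    [0.045, [0, 0, 0.06], 0]
  ]
}}

```text
t: 10.75
tool_pos: [505.2, 199.2, 174.1]
ee_rot: [[0.335, -0.942, 0.003], [-0.942, -0.335, 0.002], [-0.001, -0.003, -1.0]]
contact_force: [-0.5, 0.2, -1.4]
width: 0.564
gripper_force: 62.2
```

Emit:
{"fn": "arm_command", "kwargs": {
  "deltas": [
    [0.045, [0, 0, 0.003], -3],
    [0.045, [0, -0.01, 0.005], -9],
    [0.045, [0.002, -0.025, 0.005], -15],
    [0.045, [0.005, -0.042, 0.005], -21],
    [0.045, [0.008, -0.06, 0.005], -27]
  ]
}}

```text
t: 11.17
tool_pos: [512.6, 138.3, 177.6]
ee_rot: [[-0.133, -0.991, 0.001], [-0.991, 0.133, 0.001], [-0.001, -0.001, -1.0]]
contact_force: [0.9, -0.4, -1.7]
width: 0.569
gripper_force: 62.2
```

Emit:
{"fn": "arm_command", "kwargs": {
  "deltas": [
    [0.045, [0.003, -0.02, 0], -6],
    [0.045, [0.006, -0.04, 0], -12],
    [0.045, [0.01, -0.06, 0], -18],
    [0.045, [0.013, -0.08, 0], -24],
    [0.045, [0.016, -0.1, 0], -30]
  ]
}}

```text
t: 11.58
tool_pos: [528.8, 37.6, 177.4]
ee_rot: [[-0.612, -0.791, 0.001], [-0.791, 0.612, 0.0], [-0.001, -0.001, -1.0]]
contact_force: [0.2, 0.5, -2.3]
width: 0.565
gripper_force: 62.2
```

Emit:
{"fn": "arm_command", "kwargs": {
  "deltas": [
    [0.045, [0.003, -0.02, 0], -6],
    [0.045, [0.006, -0.04, 0], -12],
    [0.045, [0.01, -0.06, 0], -18],
    [0.045, [0.013, -0.08, 0], -24],
    [0.045, [0.016, -0.1, 0], -30]
  ]
}}

```text
t: 12.0
tool_pos: [544.8, -62.3, 177.4]
ee_rot: [[-0.925, -0.38, 0.001], [-0.38, 0.925, 0.001], [-0.001, 0.0, -1.0]]
contact_force: [1.0, 0.2, -2.0]
width: 0.564
gripper_force: 62.2
```

Emit:
{"fn": "arm_command", "kwargs": {
  "deltas": [
    [0.045, [0.003, -0.018, 0], -6],
    [0.045, [0.006, -0.036, 0], -12],
    [0.045, [0.01, -0.052, 0], -18],
    [0.045, [0.013, -0.063, 0], -24],
    [0.045, [0.015, -0.069, 0], -28]
  ]
}}

```text
t: 12.42
tool_pos: [559.9, -132.8, 177.2]
ee_rot: [[-0.995, 0.101, 0.001], [0.101, 0.995, -0.001], [-0.001, -0.001, -1.0]]
contact_force: [0.6, -1.5, -1.1]
width: 0.57
gripper_force: 62.2
```

```bash
cat > t.py <<'E'
from h import *
s=monitor.observe(); print(s['t'],np.round(s['tool_pos'],1),np.round(s['joint_positions'],3),np.round(s['ee_rot'],3).tolist(),np.round(s['contact_force'],1),s['gripper_force'])
p,d,i=look('wrist','w8.png')
U,V=np.meshgrid(np.arange(512),np.arange(384)); P=depthpts(i,np.c_[U.ravel(),V.ravel()],d)
h=cv2.cvtColor(p,cv2.COLOR_RGB2HSV).reshape(-1,3)
m=(h[:,1]<45)&(h[:,2]>120)&(P[:,2]<30)&(P[:,2]>-5)&(np.hypot(P[:,0]-555,P[:,1]+170)<140)
r=cv2.minAreaRect(P[m][:,:2].astype(np.float32)); print('wrist',r,cv2.boxPoints(r).round(1).tolist(),np.median(P[m][:,2]))
p,d,i=look('scene','s8.png')
P=depthpts(i,np.c_[U.ravel(),V.ravel()],d); h=cv2.cvtColor(p,cv2.COLOR_RGB2HSV).reshape(-1,3)
m=(h[:,1]<45)&(h[:,2]>120)&(P[:,2]<30)&(P[:,2]>-5)&(np.hypot(P[:,0]-555,P[:,1]+170)<140)
r=cv2.minAreaRect(P[m][:,:2].astype(np.float32)); print('scene',r,np.median(P[m][:,2]))
E
python3 t.py
```

```text
12.4167 [ 559.9 -132.8  177.2] [ 0.427  0.558 -0.366  1.687  0.238  0.939  1.44 ] [[-0.995, 0.101, 0.001], [0.101, 0.995, -0.001], [-0.001, -0.001, -1.0]] [ 0.6 -1.5 -1.1] 62.20506822690368
wrist ((562.4529418945312, -180.2922821044922), (224.19525146484375, 161.27084350585938), 81.82125854492188) [[466.70001220703125, -279.79998779296875], [626.2999877929688, -302.70001220703125], [658.2000122070312, -80.80000305175781], [498.6000061035156, -57.900001525878906]] 4.794473069759022
scene ((551.2365112304688, -176.0997314453125), (213.69000244140625, 164.00827026367188), 82.90957641601562) 5.045631474590891
```

View pics/w8.png

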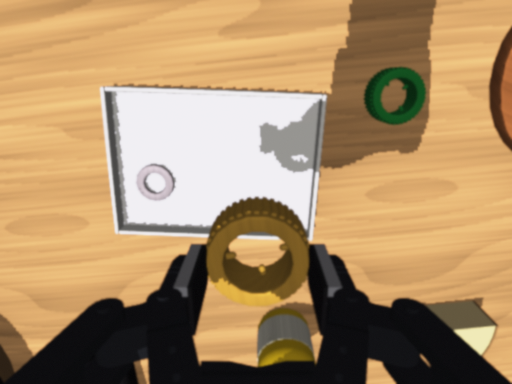

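Held nut is at (258,250), the washer at (155,182). Tray rim corners are at about (102,87), (327,94) and (116,234). I cast them onto the rim plane.

```bash
python3 - <<'E'
from h import *
i=optics.camera_info('wrist')
A=plane(i,[[102,87],[327,94],[312,241],[116,234]],22); print(A.round(1).tolist(),A.mean(0), np.linalg.norm(np.diff(A,axis=0),axis=1))
print('washer',plane(i,[[155,182]],10))
# nut under side height from scene depth: brass pixels near TCP
p,d,j=look('scene'); U,V=np.meshgrid(np.arange(512),np.arange(384)); P=depthpts(j,np.c_[U.ravel(),V.ravel()],d)
h=cv2.cvtColor(p,cv2.COLOR_RGB2HSV).reshape(-1,3)
m=(h[:,0]>15)&(h[:,0]<35)&(h[:,1]>90)&(np.hypot(P[:,0]-560,P[:,1]+133)<32)&(P[:,2]>120)
print(m.sum(),np.percentile(P[m][:,2],[2,10,50,90,98]).round(1))
E
```

```text
[[470.2, -267.2, 22.0], [497.1, -61.4, 22.0], [646.5, -81.8, 22.0], [618.6, -288.7, 22.0]] [ 558.09862028 -174.7880069    22.        ] [207.63207606 150.7258731  208.76422081]
washer [[ 568.90572991 -239.79940231   10.        ]]
166 [177.6 181.4 195.7 203.8 232. ]
```

Emit:
{"fn": "arm_command", "kwargs": {
  "deltas": [
    [0.045, [0.001, -0.001, -0.02], 0],
    [0.045, [0.002, -0.003, -0.05], 0],
    [0.045, [0.003, -0.004, -0.08], 0],
    [0.045, [0.003, -0.004, -0.105], 0],
    [0.045, [0.003, -0.004, -0.12], 0]
  ]
}}

```text
t: 12.98
tool_pos: [560.8, -133.0, 54.1]
ee_rot: [[-0.996, 0.091, -0.004], [0.091, 0.996, 0.002], [0.004, 0.002, -1.0]]
contact_force: [-0.4, 0.5, -2.0]
width: 0.564
gripper_force: 62.3
```

Emit:
{"fn": "arm_command", "kwargs": {
  "deltas": [
    [0.045, [0, 0, -0.015], 0],
    [0.045, [0, 0, -0.028], 0],
    [0.045, [0, 0, -0.037], 0],
    [0.045, [0, 0, -0.042], 0],
    [0.045, [0, 0, -0.042], 0]
  ]
}}

```text
t: 13.4
tool_pos: [562.1, -133.9, 13.8]
ee_rot: [[-0.996, 0.093, -0.001], [0.093, 0.996, 0.001], [0.002, 0.001, -1.0]]
contact_force: [-0.6, -0.1, -2.3]
width: 0.563
gripper_force: 62.3
```

```bash
python3 - <<'E'
from h import *
s=monitor.observe(); print(s['tool_pos'],s['contact_force'])
p,d,i=look('scene'); uv=None
cv2.imwrite('pics/s9.png',cv2.resize(p[130:240,160:280],(720,600)[::1],interpolation=cv2.INTER_CUBIC)[:,:,::-1])
E
```

```text
[ 562.0956395  -133.89515103   13.83683056] [-0.59113426 -0.07899517 -2.30091926]
```

View pics/s9.png

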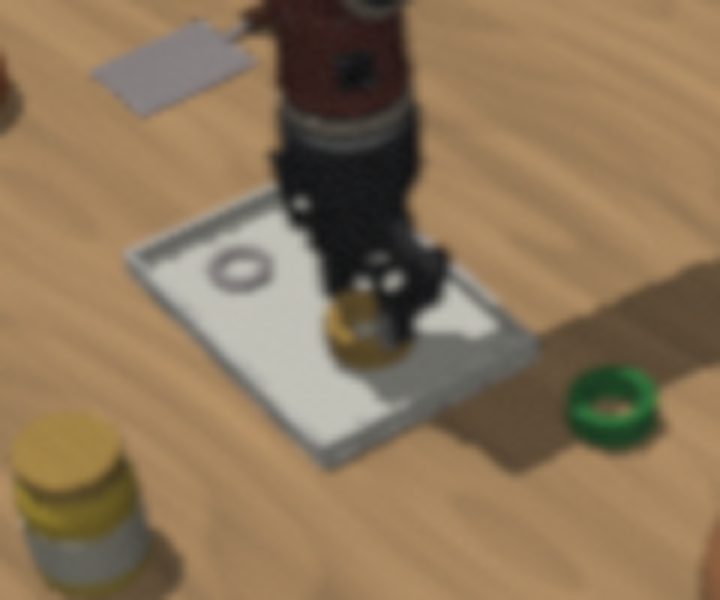

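The scene crop shows the nut (370,330) inside the tray, just above its clear half, with the washer at (240,268) untouched. I lower it in small steps and watch the force.

Emit:
{"fn": "arm_command", "kwargs": {
  "deltas": [
    [0.045, [0, 0, -0.001], 0],
    [0.045, [0, 0, -0.002], 0],
    [0.045, [0, 0, -0.003], 0],
    [0.045, [0, 0, -0.004], 0],
    [0.045, [0, 0, -0.004], 0]
  ]
}}

```text
t: 13.87
tool_pos: [562.5, -134.8, 10.6]
ee_rot: [[-0.996, 0.095, 0.0], [0.095, 0.996, -0.0], [-0.0, -0.0, -1.0]]
contact_force: [-0.3, 0.6, -0.9]
width: 0.563
gripper_force: 62.3
```

Emit:
{"fn": "arm_command", "kwargs": {
  "deltas": [
    [0.045, [0, 0, -0.0007], 0],
    [0.045, [0, 0, -0.0014], 0],
    [0.045, [0, 0, -0.002], 0],
    [0.045, [0, 0, -0.002], 0]
  ]
}}

```text
t: 14.2
tool_pos: [562.5, -134.8, 8.4]
ee_rot: [[-0.996, 0.095, -0.0], [0.095, 0.996, -0.0], [0.0, -0.0, -1.0]]
contact_force: [-0.2, 0.2, -1.8]
width: 0.567
gripper_force: 62.3
```

Emit:
{"fn": "arm_command", "kwargs": {
  "deltas": [
    [0.045, [0, 0, -0.0005], 0],
    [0.045, [0, 0, -0.001], 0],
    [0.045, [0, 0, -0.001], 0]
  ]
}}

```text
t: 14.45
tool_pos: [562.5, -134.8, 7.4]
ee_rot: [[-0.996, 0.095, -0.0], [0.095, 0.996, -0.0], [0.0, -0.0, -1.0]]
contact_force: [-1.0, -0.1, -1.5]
width: 0.568
gripper_force: 62.3
```

Emit:
{"fn": "arm_command", "kwargs": {
  "deltas": [
    [0.045, [0, 0, -0.0005], 0],
    [0.045, [0, 0, -0.001], 0],
    [0.045, [0, 0, -0.001], 0]
  ]
}}

```text
t: 14.7
tool_pos: [562.6, -134.8, 6.4]
ee_rot: [[-0.996, 0.094, -0.0], [0.094, 0.996, -0.0], [0.0, -0.0, -1.0]]
contact_force: [-0.6, -0.4, -1.8]
width: 0.566
gripper_force: 62.3
```

Emit:
{"fn": "arm_command", "kwargs": {
  "deltas": [
    [0.045, [0, 0, -0.0005], 0],
    [0.045, [0, 0, -0.001], 0],
    [0.045, [0, 0, -0.001], 0]
  ]
}}

```text
t: 14.95
tool_pos: [562.6, -134.7, 6.3]
ee_rot: [[-0.996, 0.094, 0.0], [0.094, 0.996, -0.0], [-0.0, -0.0, -1.0]]
contact_force: [-2.6, 0.6, 3.9]
width: 0.567
gripper_force: 63.3
```

Emit:
{"fn": "arm_command", "kwargs": {
  "deltas": [
    [0.045, [0, 0, -0.0003], 0],
    [0.045, [0, 0, -0.0006], 0],
    [0.045, [0, 0, -0.0006], 0]
  ]
}}

```text
t: 15.2
tool_pos: [562.6, -134.8, 6.3]
ee_rot: [[-0.996, 0.095, 0.0], [0.095, 0.996, -0.001], [-0.0, -0.001, -1.0]]
contact_force: [-2.7, -0.9, 8.4]
width: 0.567
gripper_force: 63.9
```

The nut is on the floor. I release gradually, then rise.

Emit:
{"fn": "arm_command", "kwargs": {
  "deltas": [
    [0.052, [0, 0, 0.0005], 0],
    [0.056, [0, 0, 0.0005], 0],
    [0.062, [0, 0, 0.0005], 0],
    [0.068, [0, 0, 0.0005], 0],
    [0.07, [0, 0, 0.0005], 0]
  ]
}}

```text
t: 15.62
tool_pos: [562.6, -134.8, 5.2]
ee_rot: [[-0.996, 0.095, -0.0], [0.095, 0.996, 0.0], [0.0, 0.0, -1.0]]
contact_force: [-0.7, 0.1, -0.0]
width: 0.819
gripper_force: 0.0
```

Emit:
{"fn": "arm_command", "kwargs": {
  "deltas": [
    [0.07, [0, 0, 0.0005], 0],
    [0.07, [0, 0, 0.005], 0],
    [0.07, [0, 0, 0.015], 0],
    [0.07, [0, 0, 0.03], 0],
    [0.07, [0, 0, 0.05], 0]
  ]
}}

```text
t: 16.03
tool_pos: [561.7, -134.6, 55.6]
ee_rot: [[-0.996, 0.094, -0.002], [0.094, 0.996, 0.0], [0.002, 0.0, -1.0]]
contact_force: [0.3, -0.5, -0.1]
width: 0.818
gripper_force: 0.0
```

Emit:
{"fn": "arm_command", "kwargs": {
  "deltas": [
    [0.07, [0, 0, 0.03], 0],
    [0.07, [0, 0, 0.06], 0],
    [0.07, [0, 0, 0.09], 0],
    [0.07, [0, 0, 0.1], 0],
    [0.07, [0, 0, 0.1], 0]
  ]
}}

```text
t: 16.45
tool_pos: [564.9, -135.0, 159.4]
ee_rot: [[-0.995, 0.095, 0.008], [0.095, 0.996, -0.002], [-0.008, -0.001, -1.0]]
contact_force: [0.2, 0.2, -0.6]
width: 0.816
gripper_force: 0.0
```

```bash
python3 - <<'E'
from h import *
s=monitor.observe(); print(s['t'],s['tool_pos'],s['contact_force'],s['gripper_force'])
p,d,i=look('wrist','w10.png')
U,V=np.meshgrid(np.arange(512),np.arange(384)); P=depthpts(i,np.c_[U.ravel(),V.ravel()],d)
h=cv2.cvtColor(p,cv2.COLOR_RGB2HSV).reshape(-1,3)
Q=P[(P[:,2]>26)&(P[:,2]<40)&(np.hypot(P[:,0]-562,P[:,1]+135)<45)&(h[:,1]>90)]
print(np.percentile(Q[:,2],[5,50,95]),cv2.minEnclosingCircle(Q[:,:2].astype(np.float32)))
E
```

```text
16.45 [ 564.86714968 -134.95545235  159.43821925] [ 0.18614032  0.16045494 -0.57747318] 0.0
[27.50132946 30.3201821  31.55957541] ((562.550537109375, -134.58340454101562), 26.027400970458984)
```

View pics/w10.png

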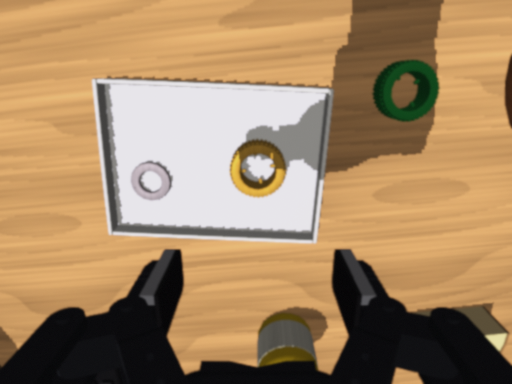

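The nut lies flat in the tray at (258,168), with its top at z≈30, released. The washer at (152,180) is unmoved. I hand in.

```bash
python3 -c "
from h import *
print(env.hand_in())"
```

```text
the job is handed in; nothing more can be done
None
```

The nut was unscrewed, lifted clear of the stud, and set down flat and released in the clear half of the wash tray; the job was handed in at about 16.5 s, with no verdict returned.

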